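# Set up the hob-side seasoning tray

## Robot

A 6-joint arm with a two-finger parallel gripper is mounted at the origin on the work surface. World frame = base frame: x ahead of the robot, y to its left, z up, the work surface at z = 0. Lengths are in m, angles in rad, forces in N, time in s.
With the tool pointing down it reaches from about 0.375 to 0.975 m from the base axis. Payload 3.8 kg.
Tool frame: the origin (TCP) lies at the very end of the fingers, on their centre line; the grasp point (between the pads) lies 19 mm behind it; z points along the fingers, y is the line along which they close (so a half turn about z gives the same grasp; the last joint's range is limited). The gripper opens to 85 mm and grips with 20 to 120 N. Pads are 22 mm wide; open, the fingers measure 114 mm over their backs; the gripper's body (76 mm by 85 mm) begins 54 mm behind the grasp point. The pads swing forward as they close: fully open they stand 13 mm farther back than shut.
Start: joints at [1.169, 0.264, 1.604, -0, 1.274, -0.037], TCP at [0.241, 0.631, 0.231] pointing down, gripper open.
Joint ranges: [-2.63, 2.63], [-0.94, 2.18], [0.31, 2.57], [-1.31, 4.45], [0, 2.66], [-2.55, 2.55]. Speed limits (rad/s): [2.57, 2.57, 3.14, 3.14, 3.14, 3.14].

## Interface

Orientations are given as a rotation vector (axis times angle).
In Python, from cell import status, optics, workorder gives the robot as it stands.
- The arm moves only by the shell command python3 -m creep 'ROWS' [OPENING] [FORCE]. ROWS is JSON, a list of rows, each an object with "xyz": the shift along the world's x, y, z in mm, a list of three; "roll": the turn about the world's z in rad. In form: [{"xyz": [dx, dy, dz], "roll": roll}, ...]. A call has 1 to 5 rows; each row shifts and turns the commanded pose from where the row before left it; what a row does not reach is not made up. A row lasts 1/10 s, in which the tool goes at most 50 mm and 8.59 degrees, less where a joint would pass 70% of its speed; a pose out of reach is approached as far as the arm can. A call is refused whole if a number of a shift passes 50 or a number of a turn 0.15, either way. A call with a gripper value outside its range is refused whole. OPENING is the finger opening in mm, from 0 to 85.4, set as the call begins (- or left out, the last holds). The fingers move at their own pace and stop on an object; FORCE is the grip in N (left out, the last holds). Time passes only in rows, so rows that do not move let the fingers close. It gives the time, the measured TCP pose, the force, the opening and the grip force at its end, in the units of the state.
- status.read_state(): the state, without advancing time (a new reading comes with each control period).
- optics.get_image(name): name is "side" or "top" or "wrist"; returns the picture (420x560x3 uint8, blue, green, red); there is no depth.
- optics.get_calibration(name): a dict with "fov_y" (degrees; the focal length in pixels is half the picture's height over the tangent of half this angle, whatever the lens; pixels are square), "cx", "cy" (the principal point, pixels), "world_to_cam" (4x4, takes a point from world to camera coordinates). Camera axes: x right, y down, z forward; pixel columns grow to the right and rows downward; lengths in m; the calibration is good to about 2 mm. A picture is of the moment at which its call begins: read the wrist's pose just before it. get_calibration takes no time and is no camera call; for the wrist camera it gives the pose at the moment of the call.
- workorder.job_done(): hands the job in; it is judged then, once.
Trained networks look in the newest picture that a camera, given by its name, has taken for a name from the list of things; names that differ only in an ending like _2 or _b are one class to them, and where a whole thing is asked for, a point or a joint stands for the part that bears it (a point fixed in the world has none). Each returns a list of dicts, best first, with "conf" (0 to 1); they miss things now and then, are a little off and sometimes report something else, mostly with a low value. They report only what shows in the picture. A call takes as long as a camera call. They do not tell look-alikes from the thing itself.
- optics.look_for(camera, label): "centre" ([column, row] in pixels, amid what is visible of it).
- optics.tip_of(camera, label): "centre" ([column, row] in pixels: a listed point, or the origin of a listed thing).
The state is a dict: "time": time; "joints": joint angles; "dq": joint speeds; "joint_torque": joint torques, N m; "tool_pos": TCP position; "ee_rot": TCP orientation; "contact_force": force on the tool from outside, world axes, zero at the start; "moment": the same for the moment, N m; "finger_gap": opening from 0.0 (shut) to 1.0 (fully open); "finger_force": force on a finger pad.
Only numpy, scipy, OpenCV 4.12 (cv2) and the standard library are available. Lean on these libraries where they do the work, as an engineer would, in place of code of your own. Each camera call takes 0.05 s, during which the arm holds its last target. There are 200 camera calls.

## Task

Set up the seasoning tray next to the hob: stand the oil bottle (green glass with the steel pouring spout) inside the round steel coaster, the square vinegar bottle inside the square white dish, the wooden pepper mill inside the round white saucer and the salt shaker (steel top) on the round cork mat, each standing flat and well centred in its place. They are open or full, so keep them upright all the way and set them down rather than drop them; leave the green wine bottle with the black screw cap and the spice jar with the black lid standing where they are.

Things in the scene. Friction and masses are not known exactly. Their poses are not given: they have to be found in the camera images.
- oil_mid (a point): Oil bottle to be moved: green glass, no label, 178 mm tall, about 0.4 kg. Round body 60 mm across up to 95 mm above its underside, shoulder narrowing to 118 mm, then a straight round neck 28 mm across from 118 to 158 mm, with a steel pouring spout above it that leans to one side (its x axis) but stays within the neck's width. The neck is the place to grip it from above. The point is on its axis half-way up, 89 mm above its underside; z up; yaw is random.
- vinegar_mid (a point): Vinegar bottle to be moved: pale clear glass, 158 mm tall, about 0.3 kg. Square body 48 x 48 mm up to 85 mm above its underside, shoulder to 100 mm, then a straight round neck 26 mm across from 100 to 137 mm, a cork and a glass ball stopper above it. The neck is the place to grip it from above. Any yaw fits in its dish. The point is on its axis half-way up, 79 mm above its underside; z up; yaw is random.
- mill_mid (a point): Pepper mill to be moved: turned wood, 146 mm tall, about 0.2 kg. Round foot 52 mm across, waist 36 mm across; its round head is 45 mm across with straight sides from 97 to 125 mm above its underside (grip it there, from above), with a small steel knob on top. The point is on its axis half-way up, 73 mm above its underside; z up; yaw is random.
- salt_mid (a point): Salt shaker to be moved: round pale glass, 42 mm across and straight up to 66 mm, then a steel top 44 mm across with a sloped crown and small holes; 92 mm tall, about 0.13 kg. Grip it from above, about 60 to 65 mm up. The point is on its axis half-way up, 46 mm above its underside; z up; yaw is random.
- coaster: Round steel coaster standing on the wooden tray, fixed: 90 mm across outside, rim 12 mm high and 2.5 mm thick, inside 85 mm across; the oil bottle's place. Origin: centre of its underside; the inner floor is 4 mm above it; z up.
- dish: Square white ceramic dish standing on the wooden tray, fixed: 84 x 84 mm outside, rim 10 mm high and 4 mm thick, inside 76 x 76 mm; the vinegar bottle's place. Origin: centre of its underside; the inner floor is 4 mm above it; x and y along its sides, z up. The four places stand in one row along the tray's long side (the dish's y axis), about 105 mm apart, in any order; the wooden tray is 436 x 128 mm with a rim 16 mm high (24 mm at the ends).
- saucer: Round white ceramic saucer standing on the wooden tray, fixed: rim 88 mm across, 9 mm high and 3 mm thick, flat inner floor 77 mm across; the pepper mill's place. Origin: centre of its underside; the inner floor is 4 mm above it; z up.
- mat: Round flat cork mat lying on the wooden tray, fixed: 82 mm across, 5 mm thick, no rim; the salt shaker's place. Origin: centre of its underside; its top is 5 mm above it; z up.
- wine_mid (a point): Wine bottle, not to be moved: the same green glass body and neck as the oil bottle, but with a black screw cap, no spout, and a paper label; 165 mm tall, 60 mm across. The point is half-way up, 82.5 mm above its underside.
- spice_mid (a point): Spice jar, not to be moved: round glass like the salt shaker, 42 mm across, with a flat black screw lid 45 mm across; 92 mm tall. The point is half-way up, 46 mm above its underside.
Things that resemble listed ones, but are neither listed nor needed, are in the scene too. Of the things that look like the part that bears mill_mid, the middle-sized one is meant. Leave any blue or pink look-alike of the part that bears salt_mid alone.

How it is judged:
By the outcome, as a careful person would: the job done as asked, in the order asked, and still so for the second after the job is handed in, with the robot touching nothing.
It also fails if it takes over 120 s, if anything falls off the work surface, if the arm or the gripper's body presses on something with over 40 N, if the wrist force passes 120 N, or if a joint passes its speed limit or range.

## Working session

There is one attempt and no reset: what is moved stays moved. The work goes in short steps, Python scripts to look and compute and a shell command to move; the robot and the scene stay as the last step left them, time stands still between calls to the robot, and variables do not carry over. Pictures are saved under pics/ and viewed, at most 14 in all, crops included, and the job is handed in when it is done.

```bash
ls; mkdir -p pics
cat > h.py <<'E'
import numpy as np, cv2
from cell import status, optics, workorder
def cal(n):
    c=optics.get_calibration(n); f=210/np.tan(np.radians(c["fov_y"])/2)
    return f,c["cx"],c["cy"],np.array(c["world_to_cam"])
def ray(c,p):
    f,cx,cy,T=c; R=T[:3,:3]; o=-R.T@T[:3,3]
    d=R.T@np.array([(p[0]-cx)/f,(p[1]-cy)/f,1]); return o,d/np.linalg.norm(d)
def proj(c,X):
    f,cx,cy,T=c; q=T[:3,:3]@np.array(X)+T[:3,3]; return f*q[0]/q[2]+cx,f*q[1]/q[2]+cy
def atz(c,p,z):
    o,d=ray(c,p); return o+d*(z-o[2])/d[2]
def tri(*cp):
    A=np.zeros((3,3));b=np.zeros(3)
    for c,p in cp:
        o,d=ray(c,p);M=np.eye(3)-np.outer(d,d);A+=M;b+=M@o
    X=np.linalg.solve(A,b)
    return X,[np.linalg.norm(np.cross(X-ray(c,p)[0],ray(c,p)[1])) for c,p in cp]
E
python3 - <<'E'
from h import *
print(status.read_state())
for n in ["top","side","wrist"]:
    im=optics.get_image(n); cv2.imwrite(f"pics/{n}0.png",im)
    c=cal(n); print(n,c[:3],(-c[3][:3,:3].T@c[3][:3,3]).round(3),c[3][:3,:3].round(2).tolist())
for n in ["top","side"]:
    for l in ["oil_mid","vinegar_mid","mill_mid","salt_mid","coaster","dish","saucer","mat","wine_mid","spice_mid"]:
        print(n,l,[(np.round(d["centre"]).tolist(),round(d["conf"],2)) for d in optics.tip_of(n,l)])
E
```

```text
pics
{'time': 0.0, 'joints': array([ 1.16912011e+00,  2.64747226e-01,  1.60535875e+00, -2.70417970e-05,
        1.27369066e+00, -3.68921230e-02]), 'dq': array([ 5.56341721e-05,  9.07690433e-04, -2.33920185e-03,  1.82243726e-04,
       -4.36633652e-04,  8.70067008e-05]), 'joint_torque': array([ 1.87094709e-03, -5.15125573e+01, -3.67313182e+01,  1.23426198e-04,
        1.27885115e-02, -1.48683370e-05]), 'tool_pos': array([0.24052811, 0.62992042, 0.22997424]), 'ee_rot': array([-0.56973481, -3.08903569,  0.00338745]), 'contact_force': array([0.02736816, 0.0299481 , 0.56080117]), 'moment': array([ 0.03214242,  0.04500622, -0.0102169 ]), 'finger_force': 0.0, 'finger_gap': 0.9992974610373341}
top (np.float64(466.1333492999877), 271.82347266385835, 210.91220823065038) [ 0.3   -0.013  1.121] [[-0.03, -1.0, -0.03], [-0.99, 0.03, -0.15], [0.15, 0.02, -0.99]]
side (np.float64(395.8757357700178), 277.80773037378515, 213.57113771870863) [-0.004 -0.62   0.688] [[0.78, -0.62, -0.02], [-0.4, -0.48, -0.78], [0.47, 0.62, -0.62]]
wrist (np.float64(308.92173081104136), 275.0955923501652, 204.970079074678
[... 427 characters left out ...]
9.0, 187.0], 0.43)]
top dish [([207.0, 158.0], 0.82)]
top saucer [([334.0, 145.0], 0.91)]
top mat [([297.0, 150.0], 0.95)]
top wine_mid [([107.0, 200.0], 0.58)]
top spice_mid [([405.0, 253.0], 0.96)]
side oil_mid [([306.0, 200.0], 0.59)]
side vinegar_mid [([234.0, 193.0], 0.73), ([411.0, 295.0], 0.23)]
side mill_mid [([214.0, 177.0], 0.74), ([189.0, 182.0], 0.71), ([150.0, 187.0], 0.7)]
side salt_mid [([317.0, 278.0], 0.86), ([257.0, 261.0], 0.77), ([301.0, 252.0], 0.65)]
side coaster []
side dish [([279.0, 184.0], 0.89)]
side saucer [([366.0, 235.0], 0.75)]
side mat [([334.0, 215.0], 0.91)]
side wine_mid [([212.0, 147.0], 0.92)]
side spice_mid [([325.0, 316.0], 0.63), ([277.0, 185.0], 0.5)]
```

View pics/top0.png

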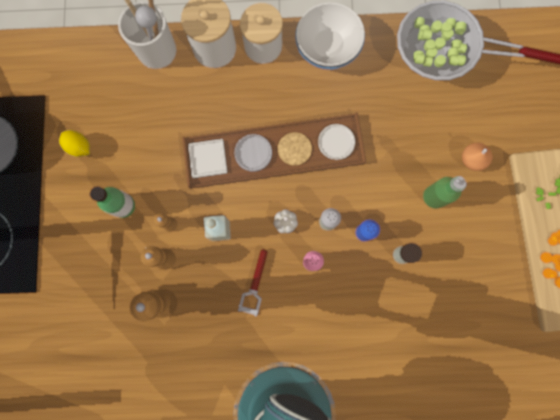

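View pics/side0.png

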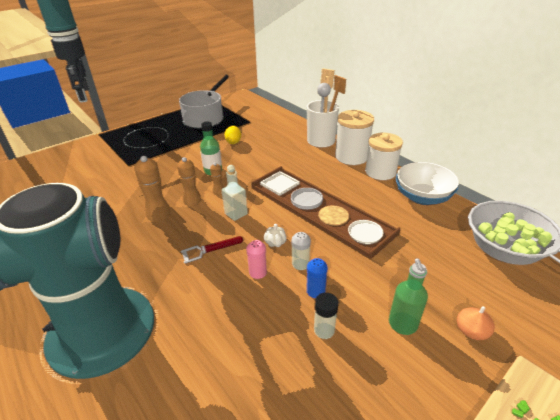

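The top view shows the tray with, left to right, the dish (207,158), coaster (253,152), mat (295,149) and saucer (337,141). The oil bottle is at (441,193), the vinegar at (216,227) and the wine at (112,202).

- **Mills:** there are three, at top-view pixels (163,221) small, (152,257) middle and (148,305) large. The middle-sized one is meant.
- **Salt:** the candidates are the steel-topped clear one at (330,219), blue (368,230) and pink (313,261). The steel-topped one fits. The spice jar is at (408,253), and (286,221) is garlic.

Next I triangulate and make a confirming crop.

Run:
```python
from h import *
ct,cs=cal("top"),cal("side")
def tops(n,l): return [np.array(d["centre"]) for d in optics.tip_of(n,l) if d["conf"]>.25]
for l in ["oil_mid","vinegar_mid","mill_mid","salt_mid","dish","saucer","mat","coaster","wine_mid","spice_mid"]:
    for a in tops("top",l):
        for b in tops("side",l):
            X,r=tri((ct,a),(cs,b))
            if max(r)<.012: print(l,a.round(1),b.round(1),X.round(4),np.round(r,4))
print("coaster",tri((ct,(253,153)),(cs,(307,199))))
s=cv2.imread("pics/side0.png"); 
a=cv2.resize(s[130:250,125:275],(500,400),interpolation=cv2.INTER_CUBIC)
b=cv2.resize(s[220:340,235:345],(300,400)[:1]+(400,),interpolation=cv2.INTER_CUBIC)
cv2.imwrite("pics/crop.png",np.hstack([a,b]))
```

```text
vinegar_mid [218.1 227.1] [233.8 193.1] [0.4235 0.1318 0.0781] [0.0001 0.0001]
mill_mid [152.  304.7] [150.4 186.8] [0.2562 0.2751 0.0972] [0.0001 0.0001]
mill_mid [156.7 258.1] [189.4 182.5] [0.3615 0.2728 0.0657] [0.0032 0.0032]
mill_mid [163.3 222.8] [214.5 176.7] [0.4398 0.2616 0.058 ] [0. 0.]
salt_mid [368.  228.3] [317.1 277.9] [ 0.4121 -0.2093  0.0467] [0.0016 0.0016]
salt_mid [368.  228.3] [300.9 251.5] [ 0.395  -0.1894  0.1246] [0.0119 0.0119]
salt_mid [327.6 218.1] [300.9 251.5] [ 0.4414 -0.1194  0.0398] [0.0004 0.0004]
salt_mid [313.3 261.3] [256.8 260.6] [ 0.3419 -0.0816  0.0443] [0.0002 0.0002]
dish [207. 158.] [279.2 183.5] [0.6031 0.1664 0.012 ] [0.0002 0.0002]
saucer [333.9 144.6] [365.9 234.6] [ 0.6318 -0.1495  0.0038] [0.0046 0.0046]
mat [296.7 150.3] [334.5 215. ] [ 0.614  -0.0551  0.0202] [0.0022 0.0022]
wine_mid [106.7 199.5] [211.9 147.3] [0.5001 0.3836 0.0804] [0.006 0.006]
spice_mid [404.6 253.3] [325.4 315.5] [ 0.3548 -0.2906  0.0473] [0.0015 0.0015]
coaster (array([0.61227375, 0.05225096, 0.01368622]), [np.float64(0.001421328928386277), np.float64(0.0014213289283862745)])
```

View pics/crop.png

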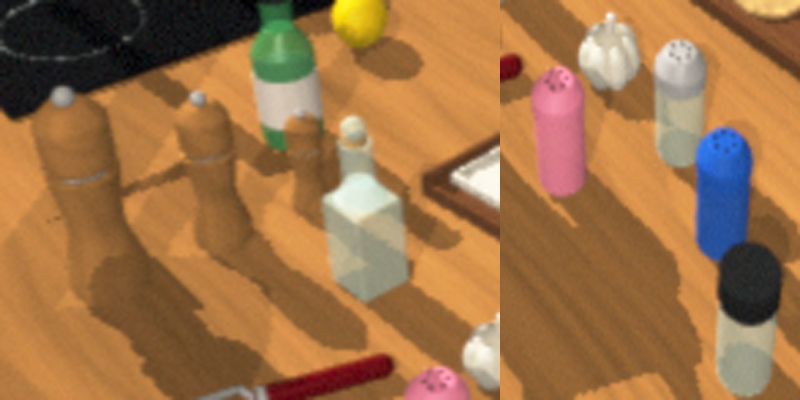

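The crop confirms three wooden mills, with the middle one second from the left, and the clear steel-topped salt shaker between the garlic and the blue shaker. I'll move the wrist camera over the scene to refine these positions.

```bash
cat > scan.py <<'E'
import sys,pickle,os
from h import *
labels=sys.argv[1].split(",")
c=cal("wrist"); optics.get_image("wrist"); ct=cal("top"); 
V=pickle.load(open("v.pkl","rb")) if os.path.exists("v.pkl") else []
for l in labels:
    for d in optics.tip_of("wrist",l):
        if d["conf"]>.3:
            V.append((l,c,np.array(d["centre"])));print(l,np.round(d["centre"]),round(d["conf"],2),atz(c,d["centre"],{"oil_mid":.089,"vinegar_mid":.079,"mill_mid":.073,"salt_mid":.046}.get(l,.012)).round(4))
pickle.dump(V,open("v.pkl","wb"))
s=status.read_state();print(s["time"],s["tool_pos"].round(4),s["ee_rot"].round(3))
E
python3 -m creep '[{"xyz":[14,-32,8],"roll":-0.06},{"xyz":[14,-32,8],"roll":-0.06},{"xyz":[14,-32,8],"roll":-0.06},{"xyz":[14,-32,8],"roll":-0.06},{"xyz":[14,-32,8],"roll":-0.06}]' 85
python3 -m creep '[{"xyz":[14,-32,8],"roll":-0.06},{"xyz":[14,-32,8],"roll":-0.06},{"xyz":[14,-32,8],"roll":-0.06},{"xyz":[14,-32,8],"roll":-0.06},{"xyz":[14,-32,8],"roll":-0.06}]'
python3 -m creep '[{"xyz":[14,-32,8],"roll":-0.06},{"xyz":[14,-32,8],"roll":-0.06},{"xyz":[14,-32,8],"roll":-0.06},{"xyz":[14,-32,8],"roll":-0.06},{"xyz":[14,-32,8],"roll":-0.06}]'
python3 -m creep '[{"xyz":[0,0,0],"roll":0},{"xyz":[0,0,0],"roll":0}]'
python3 scan.py vinegar_mid,mill_mid,dish,coaster,mat
python3 -m creep '[{"xyz":[10,-30,0],"roll":-0.06},{"xyz":[10,-30,0],"roll":-0.06},{"xyz":[10,-30,0],"roll":-0.06},{"xyz":[10,-30,0],"roll":-0.06},{"xyz":[0,0,0],"roll":0}]'
python3 -m creep '[{"xyz":[0,0,0],"roll":0},{"xyz":[0,0,0],"roll":0}]'
python3 scan.py vinegar_mid,salt_mid,dish,coaster,mat,saucer
python3 -m creep '[{"xyz":[5,-30,0],"roll":-0.06},{"xyz":[5,-30,0],"roll":-0.06},{"xyz":[5,-30,0],"roll":-0.06},{"xyz":[5,-30,0],"roll":-0.06},{"xyz":[0,0,0],"roll":0}]'
python3 -m creep '[{"xyz":[0,0,0],"roll":0},{"xyz":[0,0,0],"roll":0}]'
python3 scan.py oil_mid,salt_mid,coaster,mat,saucer
python3 -c "
from h import *
cv2.imwrite('pics/w3.png',optics.get_image('wrist'))"
```

```text
time: 3.0
tool_pos: [0.3112, 0.4693, 0.2717]
ee_rot: [1.028, 2.968, 0.0]
contact_force: [1.4, -0.9, -0.1]
finger_gap: 0.992
finger_force: 0.0
time: 3.5
tool_pos: [0.3811, 0.3092, 0.3118]
ee_rot: [1.46, 2.781, 0.001]
contact_force: [1.0, -0.5, 0.2]
finger_gap: 0.994
finger_force: 0.0
time: 4.0
tool_pos: [0.4511, 0.1492, 0.3519]
ee_rot: [1.86, 2.531, 0.001]
contact_force: [0.1, 0.3, -0.5]
finger_gap: 0.995
finger_force: 0.0
time: 4.2
tool_pos: [0.4511, 0.1501, 0.3516]
ee_rot: [1.859, 2.532, 0.001]
contact_force: [-0.7, -0.3, -0.4]
finger_gap: 0.996
finger_force: 0.0
vinegar_mid [257. 168.] 0.7 [0.429  0.1409 0.079 ]
mill_mid [146.  11.] 0.86 [0.2488 0.2814 0.073 ]
mill_mid [294.  78.] 0.59 [0.4405 0.2643 0.073 ]
mill_mid [237.  48.] 0.58 [0.3626 0.2749 0.073 ]
dish [370. 181.] 0.66 [0.6072 0.1618 0.012 ]
coaster [353. 237.] 0.93 [0.6179 0.0625 0.012 ]
mat [336. 289.] 0.78 [ 0.6262 -0.0413  0.012 ]
4.5 [0.4503 0.1514 0.3509] [-1.854e+00 -2.535e+00  1.000e-03]
time: 5.0
tool_pos: [0.4915, 0.0284, 0.3509]
ee_rot: [2.15, 2.29, -0.002]
contact_force: [0.4, 0.1, -0.5]
finger_gap: 0.994
finge
[... 600 characters left out ...]
   ]
time: 6.05
tool_pos: [0.5111, -0.0922, 0.351]
ee_rot: [2.409, 2.014, -0.002]
contact_force: [0.5, -0.5, -0.1]
finger_gap: 0.992
finger_force: 0.0
time: 6.25
tool_pos: [0.5107, -0.0887, 0.3513]
ee_rot: [-2.405, -2.021, -0.0]
contact_force: [0.2, -0.1, -0.2]
finger_gap: 0.991
finger_force: 0.0
oil_mid [297. 347.] 0.81 [ 0.4957 -0.3822  0.089 ]
salt_mid [232. 190.] 0.89 [ 0.4399 -0.1181  0.046 ]
salt_mid [226. 246.] 0.88 [ 0.4103 -0.207   0.046 ]
salt_mid [165. 173.] 0.61 [ 0.3488 -0.0767  0.046 ]
coaster [330.  45.] 0.95 [0.615  0.0553 0.012 ]
mat [345. 119.] 0.73 [ 0.6245 -0.0479  0.012 ]
saucer [359. 181.] 0.59 [ 0.6369 -0.1474  0.012 ]
6.55 [ 0.5108 -0.0888  0.3514] [2.405 2.021 0.   ]
```

View pics/w3.png

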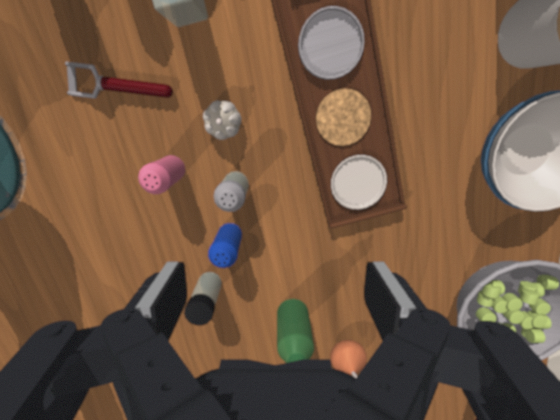

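The wrist view shows the coaster (331,43), mat (343,117), saucer (358,182), salt (232,190) and the oil bottle (294,330), with the spout towards the bottom. Next I move closer to the oil bottle, look from two places, then triangulate everything.

```bash
python3 -m creep '[{"xyz":[0,-30,-10],"roll":-0.06},{"xyz":[0,-30,-10],"roll":-0.06},{"xyz":[0,-30,-10],"roll":-0.06},{"xyz":[0,-30,0],"roll":-0.06},{"xyz":[0,-10,0],"roll":0}]'
python3 -m creep '[{"xyz":[0,0,0],"roll":0},{"xyz":[0,0,0],"roll":0}]'
python3 scan.py oil_mid,saucer,mat
python3 -c "
from h import *
cv2.imwrite('pics/w4.png',optics.get_image('wrist'))"
python3 -m creep '[{"xyz":[-10,-30,0],"roll":-0.06},{"xyz":[-10,-30,0],"roll":-0.06},{"xyz":[0,-20,0],"roll":-0.06},{"xyz":[0,0,0],"roll":0},{"xyz":[0,0,0],"roll":0}]'
python3 scan.py oil_mid,saucer
cat > fit.py <<'E'
import pickle
from h import *
from scipy.optimize import least_squares
V=pickle.load(open("v.pkl","rb")); ct,cs=cal("top"),cal("side")
S={"vinegar_mid":(.425,.135,.078),"mill_mid":(.362,.273,.07),"salt_mid":(.44,-.119,.044),"oil_mid":(.48,-.36,.09),"dish":(.604,.167,.01),"coaster":(.615,.06,.01),"mat":(.624,-.045,.012),"saucer":(.634,-.148,.008)}
for l,X0 in S.items():
    O=[(c,p) for k,c,p in V if k==l]
    for n,c in (("top",ct),("side",cs)):
        O+=[(c,np.array(d["centre"])) for d in optics.tip_of(n,l)]
    O=[(c,p) for c,p in O if np.linalg.norm(np.array(proj(c,X0))-p)<16]
    g=lambda X:np.concatenate([(np.array(proj(c,X))-p)/c[0]*400 for c,p in O])
    r=least_squares(g,X0,loss="soft_l1")
    print(l,len(O),r.x.round(4),r.fun.round(1))
E
python3 fit.py
```

```text
time: 7.1
tool_pos: [0.5104, -0.2215, 0.3206]
ee_rot: [-2.632, -1.714, 0.002]
contact_force: [-0.4, -0.2, 0.4]
finger_gap: 0.998
finger_force: 0.0
time: 7.3
tool_pos: [0.511, -0.2187, 0.3215]
ee_rot: [-2.63, -1.718, -0.001]
contact_force: [-0.3, 0.1, -0.3]
finger_gap: 0.997
finger_force: 0.0
oil_mid [310. 286.] 0.72 [ 0.4916 -0.3853  0.089 ]
saucer [337.  78.] 0.81 [ 0.6346 -0.1478  0.012 ]
mat [302.   4.] 0.78 [ 0.6245 -0.0473  0.012 ]
7.5 [ 0.511  -0.2183  0.3216] [2.629e+00 1.720e+00 1.000e-03]
time: 8.05
tool_pos: [0.4908, -0.299, 0.3212]
ee_rot: [-2.773, -1.475, -0.001]
contact_force: [0.2, -0.6, 0.2]
finger_gap: 0.995
finger_force: 0.0
oil_mid [312. 223.] 0.91 [ 0.494  -0.3816  0.089 ]
8.2 [ 0.4911 -0.2984  0.3214] [-2.773 -1.476 -0.   ]
vinegar_mid 4 [0.4287 0.1406 0.072 ] [ 0.  -1.1 -0.2  3.8 -3.  -1.6 -0.  -0.3]
mill_mid 3 [0.3612 0.2758 0.0639] [-0.   0.2 -0.4 -1.  -1.7  0.2]
salt_mid 4 [ 0.4397 -0.1202  0.0437] [-0.1 -1.7  0.5  1.2  0.5  0.3 -0.5 -0.7]
oil_mid 2 [ 0.4949 -0.397   0.073 ] [ 0.3  0.1 -0.2  0.6]
dish 4 [0.6043 0.1655 0.0184] [ 0.5 -2.3 -1.   1.4 -0.  -1.1  0.4 -1.8]
coaster 3 [ 0.6203  0.0581 -0.0011] [-1.9 -0.6 -0.4  2.1  2.5 -1.5]
mat 6 [ 0.6259 -0.0464  0.0064] [-2.3  0.7 -0.1  0.2 -0.  -1.7  0.4  0.1 -2.9 -3.2 -0.3  0.8]
saucer 5 [ 0.6365 -0.1487  0.0053] [ 0.1 -0.5 -1.6 -0.2  0.8  0.6  0.6 -3.  -0.7 -1. ]
```

View pics/w4.png

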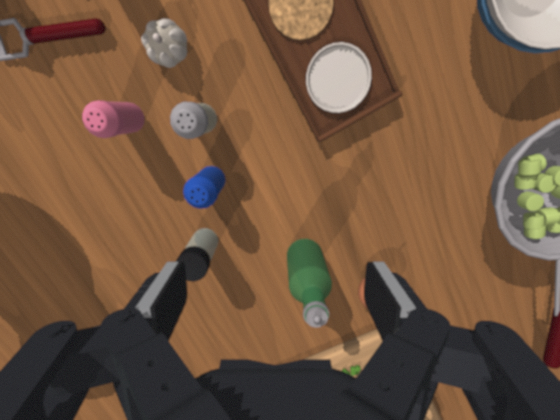

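```bash
sed -i 's/(.48,-.36,.09)/(.494,-.382,.089)/' fit.py
cat >> fit.py <<'E'
O=[(l,c,p) for l,c,p in V if l in("dish","coaster","mat","saucer")]
for l in("dish","coaster","mat","saucer"):
    for n,c in (("top",ct),("side",cs)):
        O+=[(l,c,np.array(d["centre"])) for d in optics.tip_of(n,l)]
I={"dish":1.5,"coaster":.5,"mat":-.5,"saucer":-1.5}
O=[o for o in O if np.linalg.norm(np.array(proj(o[1],S[o[0]]))-o[2])<14]
P=lambda q,l:np.array([q[0]-np.sin(q[2])*q[3]*I[l],q[1]+np.cos(q[2])*q[3]*I[l],q[4]])
g=lambda q:np.concatenate([(np.array(proj(c,P(q,l)))-p)/c[0]*400 for l,c,p in O])
r=least_squares(g,[.62,.01,.1,.105,.01],loss="soft_l1",x_scale=[.01,.01,.1,.01,.01])
print(r.x.round(4),abs(r.fun).mean(),abs(r.fun).max())
for l in I: print(l,P(r.x,l).round(4))
E
python3 fit.py
```

```text
vinegar_mid 4 [0.4287 0.1406 0.072 ] [ 0.  -1.1 -0.2  3.8 -3.  -1.6 -0.  -0.3]
mill_mid 3 [0.3612 0.2758 0.0639] [-0.   0.2 -0.4 -1.  -1.7  0.2]
salt_mid 4 [ 0.4397 -0.1202  0.0437] [-0.1 -1.7  0.5  1.2  0.5  0.3 -0.5 -0.7]
oil_mid 4 [ 0.4937 -0.3823  0.0896] [-1.6  0.7  0.8 -2.7  0.2  0.8 -3.6  0. ]
dish 4 [0.6043 0.1655 0.0184] [ 0.5 -2.3 -1.   1.4 -0.  -1.1  0.4 -1.8]
coaster 3 [ 0.6203  0.0581 -0.0011] [-1.9 -0.6 -0.4  2.1  2.5 -1.5]
mat 6 [ 0.6259 -0.0464  0.0064] [-2.3  0.7 -0.1  0.2 -0.  -1.7  0.4  0.1 -2.9 -3.2 -0.3  0.8]
saucer 5 [ 0.6365 -0.1487  0.0053] [ 0.1 -0.5 -1.6 -0.2  0.8  0.6  0.6 -3.  -0.7 -1. ]
[0.6219 0.0076 0.088  0.1051 0.0067] 1.3752725466962292 4.122046121532071
dish [0.608  0.1646 0.0067]
coaster [0.6172 0.0599 0.0067]
mat [ 0.6265 -0.0447  0.0067]
saucer [ 0.6357 -0.1494  0.0067]
```

```bash
python3 -m creep '[{"xyz":[1,-28,0],"roll":-0.03},{"xyz":[1,-28,0],"roll":-0.03},{"xyz":[1,-28,0],"roll":0},{"xyz":[0,0,-20],"roll":0},{"xyz":[0,0,-20],"roll":0}]' 70
python3 scan.py oil_mid
python3 -c "
from h import *
cv2.imwrite('pics/w5.png',optics.get_image('wrist'))
c=cal('wrist');print(proj(c,status.read_state()['tool_pos']))
for z in (.14,.16): print(z,proj(c,[.4937,-.3823,z]))"
```

```text
time: 10.7
tool_pos: [0.4941, -0.3849, 0.2815]
ee_rot: [2.817, 1.387, 0.001]
contact_force: [0.0, 0.4, -1.0]
finger_gap: 0.817
finger_force: 0.0
oil_mid [272. 178.] 0.93 [ 0.4935 -0.3817  0.089 ]
10.8 [ 0.4922 -0.3825  0.2775] [-2.812 -1.387  0.004]
(np.float64(274.71806614316665), np.float64(264.2300332372706))
0.14 (np.float64(275.776058796749), np.float64(191.6906918069292))
0.16 (np.float64(275.7418836574833), np.float64(197.63648323271738))
```

View pics/w5.png

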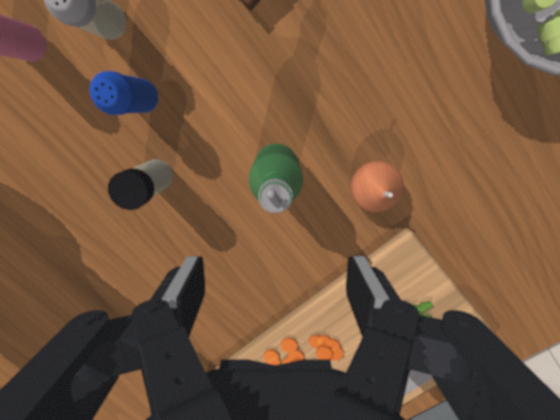

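The neck and spout collar sit at (275,196), which matches the prediction of (276,198). The neck lies on the finger centre line, so I descend, grip and lift.

```bash
python3 -m creep '[{"xyz":[0,0,-30],"roll":0},{"xyz":[0,0,-30],"roll":0},{"xyz":[0,0,-30],"roll":0},{"xyz":[0,0,-30],"roll":0},{"xyz":[0,0,-20],"roll":0}]' 
python3 -m creep '[{"xyz":[0,0,-20],"roll":0},{"xyz":[0,0,0],"roll":0},{"xyz":[0,0,0],"roll":0}]'
python3 -m creep '[{"xyz":[0,0,0],"roll":0},{"xyz":[0,0,0],"roll":0},{"xyz":[0,0,0],"roll":0},{"xyz":[0,0,0],"roll":0},{"xyz":[0,0,0],"roll":0}]' 0 50
python3 -m creep '[{"xyz":[0,0,0],"roll":0},{"xyz":[0,0,0],"roll":0},{"xyz":[0,0,0],"roll":0},{"xyz":[0,0,2],"roll":0},{"xyz":[0,0,4],"roll":0}]'
python3 -m creep '[{"xyz":[0,0,10],"roll":0},{"xyz":[0,0,15],"roll":0},{"xyz":[0,0,15],"roll":0},{"xyz":[0,0,10],"roll":0},{"xyz":[0,0,0],"roll":0}]'
```

```text
time: 11.35
tool_pos: [0.4938, -0.3831, 0.1405]
ee_rot: [-2.817, -1.391, 0.0]
contact_force: [0.6, -0.0, 0.3]
finger_gap: 0.817
finger_force: 0.0
time: 11.65
tool_pos: [0.4945, -0.3837, 0.1225]
ee_rot: [2.816, 1.39, 0.001]
contact_force: [0.9, -0.8, 0.1]
finger_gap: 0.822
finger_force: 0.0
time: 12.15
tool_pos: [0.4938, -0.3834, 0.1229]
ee_rot: [2.817, 1.39, -0.0]
contact_force: [-2.3, 1.9, 5.2]
finger_gap: 0.317
finger_force: 48.7
time: 12.65
tool_pos: [0.4931, -0.3828, 0.1264]
ee_rot: [-2.816, -1.389, 0.001]
contact_force: [0.3, -0.1, -4.0]
finger_gap: 0.316
finger_force: 49.3
time: 13.15
tool_pos: [0.4954, -0.3847, 0.1808]
ee_rot: [2.813, 1.388, 0.004]
contact_force: [0.9, -0.3, -4.3]
finger_gap: 0.311
finger_force: 49.7
```

```bash
python3 -m creep '[{"xyz":[3,10,4],"roll":0.03},{"xyz":[5,18,4],"roll":0.03},{"xyz":[6,22,4],"roll":0.03},{"xyz":[6,22,0],"roll":0.03},{"xyz":[6,22,0],"roll":0.03}]' 
python3 -m creep '[{"xyz":[6,22,0],"roll":0.03},{"xyz":[6,22,0],"roll":0.03},{"xyz":[6,22,0],"roll":0.03},{"xyz":[6,22,0],"roll":0.03},{"xyz":[6,22,0],"roll":0.03}]' 
python3 -m creep '[{"xyz":[6,22,0],"roll":0.03},{"xyz":[6,22,0],"roll":0.03},{"xyz":[6,22,0],"roll":0.03},{"xyz":[6,22,0],"roll":0.03},{"xyz":[6,22,0],"roll":0.03}]' 
python3 -m creep '[{"xyz":[6,22,0],"roll":0.03},{"xyz":[6,22,0],"roll":0.03},{"xyz":[6,22,0],"roll":0.03},{"xyz":[6,22,0],"roll":0.03},{"xyz":[6,22,0],"roll":0.03}]' 
python3 -m creep '[{"xyz":[5,13,0],"roll":0},{"xyz":[2,6,0],"roll":0},{"xyz":[0,0,0],"roll":0},{"xyz":[0,0,0],"roll":0},{"xyz":[0,0,0],"roll":0}]' 
python3 -c "
from h import *
c=cal('wrist');im=optics.get_image('wrist');cv2.imwrite('pics/w6.png',im)
T=status.read_state()['tool_pos'];print(T,proj(c,T))
for n,q in dict(coaster=[.6172,.0599,.0187],mat=[.6265,-.0447,.0117],dish=[.608,.1646,.0167]).items(): print(n,proj(c,q),optics.tip_of('wrist',n)[:1])"
```

```text
time: 13.65
tool_pos: [0.5199, -0.2867, 0.1889]
ee_rot: [-2.701, -1.601, -0.0]
contact_force: [0.0, -0.5, -4.7]
finger_gap: 0.313
finger_force: 49.6
time: 14.15
tool_pos: [0.5494, -0.1765, 0.1887]
ee_rot: [-2.573, -1.799, 0.001]
contact_force: [-0.3, -0.1, -4.2]
finger_gap: 0.31
finger_force: 49.6
time: 14.65
tool_pos: [0.579, -0.0667, 0.1886]
ee_rot: [-2.431, -1.987, 0.001]
contact_force: [0.5, 0.3, -3.9]
finger_gap: 0.318
finger_force: 49.5
time: 15.15
tool_pos: [0.6087, 0.0432, 0.1886]
ee_rot: [-2.276, -2.164, 0.001]
contact_force: [-0.4, -0.5, -4.4]
finger_gap: 0.316
finger_force: 49.5
time: 15.65
tool_pos: [0.6165, 0.0587, 0.1892]
ee_rot: [-2.282, -2.16, 0.001]
contact_force: [0.0, -0.5, -3.9]
finger_gap: 0.319
finger_force: 49.6
[0.61658684 0.05864231 0.18924365] (np.float64(275.16848600603805), np.float64(264.2678470837711))
coaster (np.float64(275.5914620975451), np.float64(183.296480245255)) []
mat (np.float64(288.4031588178144), np.float64(268.7312947197727)) []
dish (np.float64(259.8696399559516), np.float64(75.5350022674327)) [{'centre': [257.8, 74.3], 'conf': 0.7}]
```

View pics/w6.png

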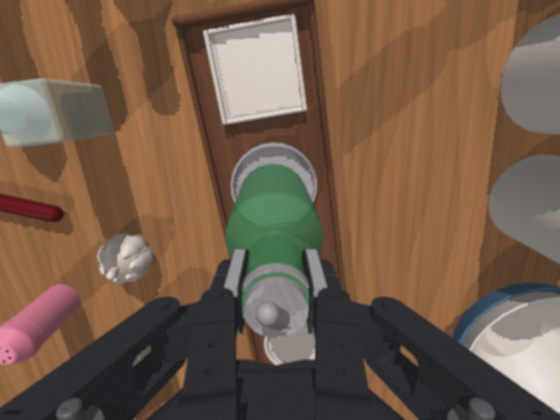

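The bottle hangs over the coaster, whose rim shows at x 231–317 with its top at y≈144. The dish is at about (257,70). I'll overlay the predicted outlines to check the centring.

Run:
```python
from h import *
c=cal("wrist");im=optics.get_image("wrist");k=3
b=cv2.resize(im[0:200,150:350],None,fx=k,fy=k,interpolation=cv2.INTER_CUBIC)
def draw(P,col):
    q=np.array([[(u-150+.5)*k,(v+.5)*k] for u,v in (proj(c,p) for p in P)],int);cv2.polylines(b,[q],True,col,1)
t=np.linspace(0,2*np.pi,60)
draw([[.6172+.045*np.cos(a),.0599+.045*np.sin(a),.0187] for a in t],(0,0,255))
C,S=np.cos(.088)*.042,np.sin(.088)*.042
draw([[.608+x*C-y*S,.1646+x*S+y*C,.0167] for x,y in((1,1),(1,-1),(-1,-1),(-1,1))],(0,0,255))
D=[.6219,.0076]
cs,sn=np.cos(.088),np.sin(.088)
draw([[D[0]+x*cs-y*sn,D[1]+x*sn+y*cs,.02] for x,y in((.064,.218),(.064,-.218),(-.064,-.218),(-.064,.218))],(255,0,0))
cv2.imwrite("pics/ov.png",b)
```

```text
(no output)
```

View pics/ov.png

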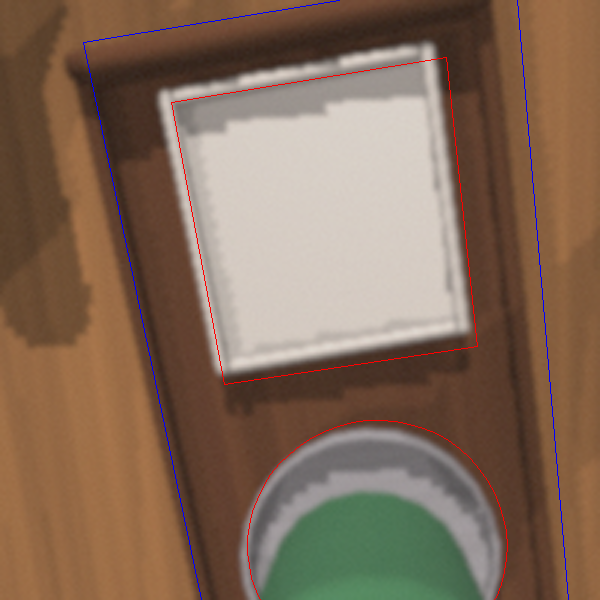

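The coaster's rim is within about 2 mm of the model, and the dish lies about 3 mm further out, near (0.6055, 0.168). The bottle is aligned with the coaster, so I lower it.

```bash
python3 -m creep '[{"xyz":[0,-1,-10],"roll":0},{"xyz":[0,0,-15],"roll":0},{"xyz":[0,0,-12],"roll":0},{"xyz":[0,0,-8],"roll":0},{"xyz":[0,0,-4],"roll":0}]' 
python3 -m creep '[{"xyz":[0,0,-2],"roll":0},{"xyz":[0,0,-1],"roll":0},{"xyz":[0,0,-1],"roll":0},{"xyz":[0,0,-1],"roll":0},{"xyz":[0,0,0],"roll":0}]'
```

```text
time: 16.4
tool_pos: [0.6155, 0.0585, 0.1379]
ee_rot: [-2.279, -2.159, 0.004]
contact_force: [0.2, -1.0, -4.4]
finger_gap: 0.312
finger_force: 49.7
time: 16.9
tool_pos: [0.617, 0.0586, 0.1356]
ee_rot: [2.28, 2.16, 0.001]
contact_force: [0.0, 0.4, -4.0]
finger_gap: 0.315
finger_force: 49.7
```

```bash
python3 -m creep '[{"xyz":[0,0,-1],"roll":0},{"xyz":[0,0,0],"roll":0}]' 
python3 -c "
from h import *
a=optics.get_image('side')[120:280,230:430]; cv2.imwrite('pics/s1.png',cv2.resize(a,None,fx=3,fy=3,interpolation=cv2.INTER_CUBIC))"
```

```text
time: 17.1
tool_pos: [0.6171, 0.0586, 0.1349]
ee_rot: [2.28, 2.16, 0.001]
contact_force: [-0.1, -0.1, -1.1]
finger_gap: 0.313
finger_force: 50.0
```

View pics/s1.png

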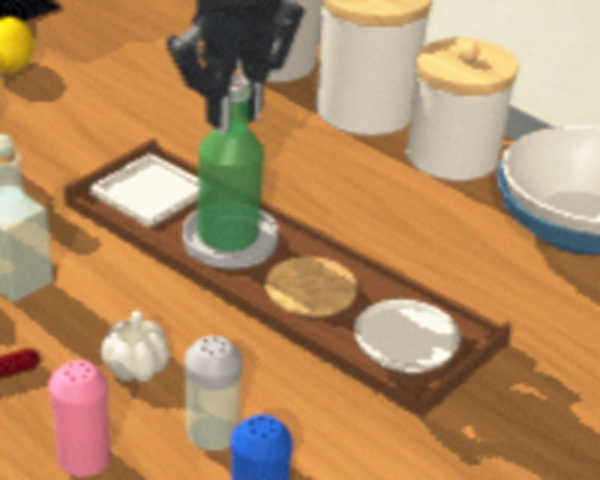

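The bottle is touching down and centred: the coaster spans x 182–280 and the bottle 198–262 in the crop. Release, retreat, and go to the vinegar bottle.

```bash
python3 -m creep '[{"xyz":[0,0,-1],"roll":0},{"xyz":[0,0,0],"roll":0}]'
python3 -m creep '[{"xyz":[0,0,0],"roll":0},{"xyz":[0,0,0],"roll":0},{"xyz":[0,0,0],"roll":0},{"xyz":[0,0,0],"roll":0},{"xyz":[0,0,0],"roll":0}]' 60
python3 -m creep '[{"xyz":[0,0,10],"roll":0},{"xyz":[0,0,25],"roll":0},{"xyz":[0,0,25],"roll":0},{"xyz":[0,0,25],"roll":0},{"xyz":[0,0,25],"roll":0}]'
python3 -m creep '[{"xyz":[-27,12,0],"roll":0},{"xyz":[-27,12,0],"roll":0},{"xyz":[-27,12,0],"roll":0},{"xyz":[-27,12,0],"roll":0},{"xyz":[-27,12,0],"roll":0}]'
python3 -m creep '[{"xyz":[-27,12,0],"roll":0},{"xyz":[-26,10,0],"roll":0},{"xyz":[0,0,0],"roll":0},{"xyz":[0,0,0],"roll":0},{"xyz":[0,0,0],"roll":0}]'
python3 scan.py vinegar_mid,mill_mid
python3 -c "
from h import *
cv2.imwrite('pics/w7.png',optics.get_image('wrist'))
c=cal('wrist')
for z in (.1,.137,.15): print(z,proj(c,[.4287,.1406,z]))"
```

```text
time: 17.35
tool_pos: [0.6173, 0.0587, 0.1349]
ee_rot: [2.28, 2.16, 0.002]
contact_force: [-3.0, -0.5, 5.8]
finger_gap: 0.316
finger_force: 50.8
time: 17.85
tool_pos: [0.6168, 0.0586, 0.1331]
ee_rot: [-2.281, -2.161, 0.0]
contact_force: [-0.2, -0.8, -0.6]
finger_gap: 0.702
finger_force: 0.0
time: 18.35
tool_pos: [0.6169, 0.0586, 0.2451]
ee_rot: [2.28, 2.16, 0.001]
contact_force: [0.5, 0.7, 0.1]
finger_gap: 0.703
finger_force: 0.0
time: 18.85
tool_pos: [0.4809, 0.119, 0.2441]
ee_rot: [2.281, 2.16, 0.002]
contact_force: [-0.3, -0.2, 0.3]
finger_gap: 0.705
finger_force: 0.0
time: 19.35
tool_pos: [0.4297, 0.1405, 0.244]
ee_rot: [2.28, 2.16, 0.002]
contact_force: [-0.2, 0.7, 0.3]
finger_gap: 0.699
finger_force: 0.0
vinegar_mid [272. 187.] 0.81 [0.4273 0.1391 0.079 ]
mill_mid [285.  60.] 0.92 [0.446  0.2587 0.073 ]
mill_mid [65. 44.] 0.83 [0.2462 0.2828 0.073 ]
mill_mid [191.  44.] 0.65 [0.3602 0.2763 0.073 ]
19.5 [0.4296 0.1403 0.2434] [2.281 2.16  0.   ]
0.1 (np.float64(274.15198447124254), np.float64(191.08281074767035))
0.137 (np.float64(274.05311190435845), np.float64(202.5499904757456))
0.15 (np.float64(274.0117116789609), np.float64(207.35156325146366))
```

View pics/w7.png

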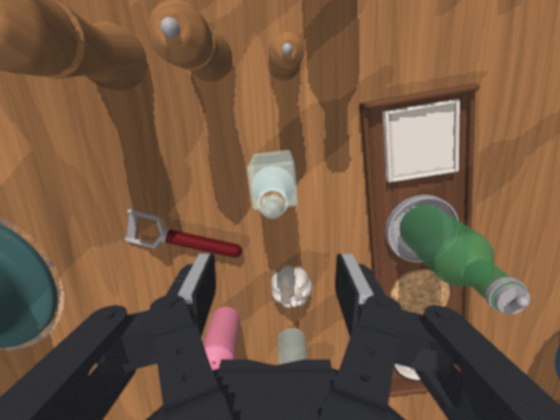

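The vinegar stopper is at (272,205), about 2 px left of predicted (274,207). I'll correct by -1 mm in x, then descend, grip and lift.

```bash
python3 -m creep '[{"xyz":[-1,0,-20],"roll":0},{"xyz":[0,0,-30],"roll":0},{"xyz":[0,0,-30],"roll":0},{"xyz":[0,0,-30],"roll":0},{"xyz":[0,0,-20],"roll":0}]' 
python3 -m creep '[{"xyz":[0,0,-10],"roll":0},{"xyz":[0,0,0],"roll":0},{"xyz":[0,0,0],"roll":0}]'
python3 -m creep '[{"xyz":[0,0,0],"roll":0},{"xyz":[0,0,0],"roll":0},{"xyz":[0,0,0],"roll":0},{"xyz":[0,0,0],"roll":0},{"xyz":[0,0,0],"roll":0}]' 0 45
python3 -m creep '[{"xyz":[0,0,0],"roll":0},{"xyz":[0,0,0],"roll":0},{"xyz":[0,0,0],"roll":0},{"xyz":[0,0,2],"roll":0},{"xyz":[0,0,4],"roll":0}]'
python3 -m creep '[{"xyz":[0,0,10],"roll":0},{"xyz":[0,0,15],"roll":0},{"xyz":[0,0,15],"roll":0},{"xyz":[0,0,10],"roll":0},{"xyz":[0,0,0],"roll":0}]'
```

```text
time: 20.05
tool_pos: [0.4269, 0.14, 0.1109]
ee_rot: [-2.28, -2.159, 0.004]
contact_force: [-0.1, -0.2, -0.1]
finger_gap: 0.704
finger_force: 0.0
time: 20.35
tool_pos: [0.4287, 0.1407, 0.104]
ee_rot: [2.28, 2.16, 0.001]
contact_force: [0.2, -0.3, 0.6]
finger_gap: 0.705
finger_force: 0.0
time: 20.85
tool_pos: [0.4284, 0.1409, 0.1046]
ee_rot: [2.28, 2.16, 0.002]
contact_force: [-1.8, 0.7, 5.7]
finger_gap: 0.292
finger_force: 44.0
time: 21.35
tool_pos: [0.4272, 0.1404, 0.1089]
ee_rot: [-2.28, -2.161, 0.002]
contact_force: [1.0, 0.3, -2.5]
finger_gap: 0.293
finger_force: 44.2
time: 21.85
tool_pos: [0.4293, 0.141, 0.1613]
ee_rot: [2.279, 2.159, 0.005]
contact_force: [0.3, 0.6, -2.1]
finger_gap: 0.295
finger_force: 44.4
```

```bash
python3 -m creep '[{"xyz":[10,1,4],"roll":0},{"xyz":[20,3,0],"roll":0},{"xyz":[20,3,0],"roll":0},{"xyz":[20,3,0],"roll":0},{"xyz":[20,3,0],"roll":0}]' 
python3 -m creep '[{"xyz":[20,3,0],"roll":0},{"xyz":[20,3,0],"roll":0},{"xyz":[20,3,0],"roll":0},{"xyz":[20,3,0],"roll":0},{"xyz":[7,1,0],"roll":0}]' 
python3 -m creep '[{"xyz":[0,0,0],"roll":0},{"xyz":[0,0,0],"roll":0},{"xyz":[0,0,0],"roll":0}]'
cat > place.py <<'E'
from h import *
from scipy.spatial.transform import Rotation as Ro
s=status.read_state();c=cal("wrist")
def tcp(p,rv): T=np.eye(4);T[:3,:3]=Ro.from_rotvec(rv).as_matrix();T[:3,3]=p;return T
K=c[3]@tcp(s["tool_pos"],s["ee_rot"])   # tcp->cam
def then(p,rv): return c[:3]+(K@np.linalg.inv(tcp(p,rv)),)
def blob(f,cc,seed,z):
    im=cv2.imread(f);h=cv2.cvtColor(im,cv2.COLOR_BGR2HSV)
    m=((h[...,1]<75)&(h[...,2]>90)).astype(np.uint8)
    m=cv2.morphologyEx(m,cv2.MORPH_OPEN,np.ones((3,3)))
    _,L,st,ce=cv2.connectedComponentsWithStats(m); i=L[seed[1],seed[0]]
    cn=max(cv2.findContours((L==i).astype(np.uint8),0,1)[0],key=cv2.contourArea)
    W=np.array([atz(cc,q[0],z)[:2] for q in cv2.convexHull(cn)],np.float32)
    (x,y),r=cv2.minEnclosingCircle(W)
    print(f,seed,st[i],"rect",cv2.minAreaRect(W),"circ",x,y,r)
blob("pics/w7.png",then([.4296,.1403,.2434],[2.281,2.16,0]),(422,141),.0184)
blob("pics/w6.png",then([.6166,.0586,.1892],[-2.282,-2.16,0.001]),(255,70),.0184)
blob("pics/w4.png",then([.511,-.2183,.3216],[2.629,1.72,0.001]),(338,78),.0174)
blob("pics/w3.png",then([.5108,-.0888,.3514],[2.405,2.021,0]),(358,182),.0174)
blob("pics/w3.png",then([.5108,-.0888,.3514],[2.405,2.021,0]),(331,43),.0204)
print(s["tool_pos"])
E
python3 place.py
```

```text
time: 22.35
tool_pos: [0.5187, 0.1535, 0.1622]
ee_rot: [-2.28, -2.16, 0.002]
contact_force: [-0.3, 0.4, -1.6]
finger_gap: 0.289
finger_force: 44.6
time: 22.85
tool_pos: [0.6066, 0.1666, 0.162]
ee_rot: [-2.281, -2.16, 0.001]
contact_force: [-0.0, 0.1, -2.5]
finger_gap: 0.286
finger_force: 44.6
time: 23.15
tool_pos: [0.6037, 0.1664, 0.1628]
ee_rot: [-2.28, -2.16, 0.002]
contact_force: [0.5, 0.1, -2.1]
finger_gap: 0.291
finger_force: 44.6
pics/w7.png (422, 141) [ 382   99   79   84 5633] rect ((0.6035152077674866, 0.16848808526992798), (0.0886458158493042, 0.0867655947804451), 6.460539817810059) circ 0.6030248403549194 0.16884592175483704 0.0605943538248539
pics/w6.png (255, 70) [ 202   14  106  111 9013] rect ((0.6051735281944275, 0.16798505187034607), (0.08561228215694427, 0.08537785708904266), 6.314345836639404) circ 0.6047101020812988 0.16761581599712372 0.058948587626218796
pics/w4.png (338, 78) [ 305   41   67   73 3803] rect ((0.6345374584197998, -0.14814749360084534), (0.08880455046892166, 0.08983996510505676), 23.91202163696289) circ 0.6345058679580688 -0.14807353913784027 0.04512473940849304
pics/w3.png (358, 182) [ 330  154   58   56 2531] rect ((0.6348291039466858, -0.14807693660259247), (0.0894521176815033, 0.08998586237430573), 37.14170837402344) circ 0.6348961591720581 -0.14811205863952637 0.04561711102724075
pics/w3.png (331, 43) [ 298    5   67   75 3910] rect ((0.6148404479026794, 0.05609239265322685), (0.09181368350982666, 0.09125475585460663), 81.39627838134766) circ 0.6145090460777283 0.05589501932263374 0.046489544212818146
[0.60372301 0.1663984  0.16284684]
```

Blob fits put the dish at (0.605,0.168), saucer at (0.6346,-0.148) and coaster at (0.615,0.056). The vinegar is over the dish to within 1.5 mm, so I lower it.

```bash
python3 -m creep '[{"xyz":[0,1,-10],"roll":0},{"xyz":[0,0,-12],"roll":0},{"xyz":[0,0,-10],"roll":0},{"xyz":[0,0,-6],"roll":0},{"xyz":[0,0,-3],"roll":0}]' 
python3 -m creep '[{"xyz":[0,0,-1],"roll":0},{"xyz":[0,0,-1],"roll":0},{"xyz":[0,0,-1],"roll":0},{"xyz":[0,0,0],"roll":0},{"xyz":[0,0,0],"roll":0}]'
python3 -m creep '[{"xyz":[0,0,-1],"roll":0},{"xyz":[0,0,0],"roll":0},{"xyz":[0,0,0],"roll":0}]'
```

```text
time: 23.65
tool_pos: [0.6038, 0.1673, 0.1206]
ee_rot: [-2.28, -2.16, 0.003]
contact_force: [-0.2, -1.0, -2.9]
finger_gap: 0.291
finger_force: 44.7
time: 24.15
tool_pos: [0.605, 0.1676, 0.1196]
ee_rot: [2.28, 2.161, 0.001]
contact_force: [0.4, -0.4, -3.4]
finger_gap: 0.293
finger_force: 44.7
time: 24.45
tool_pos: [0.6047, 0.1676, 0.1183]
ee_rot: [-2.281, -2.161, 0.0]
contact_force: [-0.6, 0.0, -2.0]
finger_gap: 0.288
finger_force: 44.7
```

```bash
python3 -m creep '[{"xyz":[0,0,-1],"roll":0},{"xyz":[0,0,0],"roll":0},{"xyz":[0,0,0],"roll":0}]'
python3 -m creep '[{"xyz":[0,0,-1],"roll":0},{"xyz":[0,0,0],"roll":0},{"xyz":[0,0,0],"roll":0}]'
```

```text
time: 24.75
tool_pos: [0.6047, 0.1676, 0.1172]
ee_rot: [-2.28, -2.161, 0.0]
contact_force: [0.2, -0.3, -2.3]
finger_gap: 0.291
finger_force: 44.7
time: 25.05
tool_pos: [0.605, 0.1676, 0.1167]
ee_rot: [2.28, 2.161, 0.001]
contact_force: [-0.6, -0.5, 0.1]
finger_gap: 0.29
finger_force: 45.0
```

```bash
python3 -m creep '[{"xyz":[0,0,0],"roll":0},{"xyz":[0,0,0],"roll":0},{"xyz":[0,0,0],"roll":0},{"xyz":[0,0,0],"roll":0},{"xyz":[0,0,0],"roll":0}]' 60
python3 -m creep '[{"xyz":[0,0,10],"roll":0},{"xyz":[0,0,30],"roll":0},{"xyz":[0,0,30],"roll":0},{"xyz":[0,0,30],"roll":0},{"xyz":[0,0,10],"roll":0}]'
python3 -m creep '[{"xyz":[-20,8,5],"roll":0.05},{"xyz":[-20,8,5],"roll":0.05},{"xyz":[-20,8,0],"roll":0.05},{"xyz":[-20,8,0],"roll":0.05},{"xyz":[-20,8,0],"roll":0.05}]' 75
python3 -m creep '[{"xyz":[-20,8,0],"roll":0.05},{"xyz":[-20,8,0],"roll":0.05},{"xyz":[-20,10,0],"roll":0.05},{"xyz":[-20,10,0],"roll":0.05},{"xyz":[-20,10,0],"roll":0.05}]'
python3 -m creep '[{"xyz":[-20,10,0],"roll":0.05},{"xyz":[-20,10,0],"roll":0.05},{"xyz":[-4,2,0],"roll":0.05},{"xyz":[0,0,0],"roll":0},{"xyz":[0,0,0],"roll":0}]'
rm v.pkl; python3 scan.py mill_mid
python3 -c "
from h import *
cv2.imwrite('pics/w8.png',optics.get_image('wrist'))
c=cal('wrist')
for z in (.064,.111,.146): print(z,proj(c,[.361,.2758,z]))"
```

```text
time: 25.55
tool_pos: [0.6048, 0.1676, 0.1163]
ee_rot: [2.281, 2.161, 0.0]
contact_force: [-0.5, -0.3, 0.8]
finger_gap: 0.707
finger_force: 0.0
time: 26.05
tool_pos: [0.6071, 0.1682, 0.2314]
ee_rot: [2.278, 2.158, 0.01]
contact_force: [-0.2, 0.2, 0.4]
finger_gap: 0.703
finger_force: 0.0
time: 26.55
tool_pos: [0.5036, 0.2077, 0.2357]
ee_rot: [-1.991, -2.43, 0.001]
contact_force: [-0.1, 0.3, -1.0]
finger_gap: 0.881
finger_force: 0.0
time: 27.05
tool_pos: [0.4033, 0.254, 0.2361]
ee_rot: [-1.671, -2.66, 0.0]
contact_force: [1.2, -0.6, -0.6]
finger_gap: 0.885
finger_force: 0.0
time: 27.55
tool_pos: [0.3605, 0.2757, 0.2363]
ee_rot: [1.471, 2.776, 0.0]
contact_force: [0.4, 0.6, 0.1]
finger_gap: 0.879
finger_force: 0.0
mill_mid [330. 231.] 0.68 [0.4369 0.268  0.073 ]
mill_mid [274. 187.] 0.61 [0.3596 0.2743 0.073 ]
27.65 [0.361  0.2755 0.2363] [1.472 2.775 0.   ]
0.064 (np.float64(275.1905513533116), np.float64(183.68656261074307))
0.111 (np.float64(275.2552827814256), np.float64(196.14971454447968))
0.146 (np.float64(275.31881892880796), np.float64(208.3827315067319))
```

View pics/w8.png

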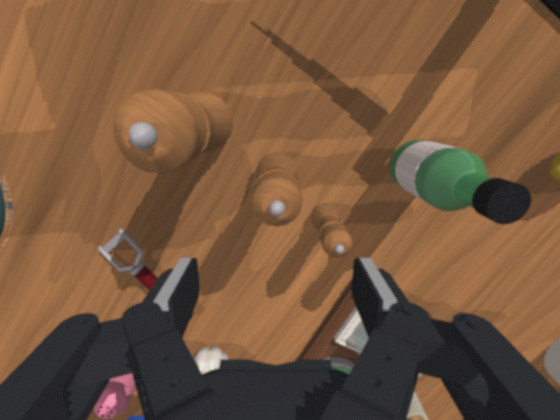

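The mill's knob is at (276,207), matching the prediction of (275,208), and the small mill at (333,235) is clear of the finger path. Descend, grip and lift.

```bash
python3 -m creep '[{"xyz":[0,0,-25],"roll":0},{"xyz":[0,0,-30],"roll":0},{"xyz":[0,0,-30],"roll":0},{"xyz":[0,0,-30],"roll":0},{"xyz":[0,0,-20],"roll":0}]' 
python3 -m creep '[{"xyz":[0,0,-12],"roll":0},{"xyz":[0,0,0],"roll":0},{"xyz":[0,0,0],"roll":0}]'
python3 -m creep '[{"xyz":[0,0,0],"roll":0},{"xyz":[0,0,0],"roll":0},{"xyz":[0,0,0],"roll":0},{"xyz":[0,0,0],"roll":0},{"xyz":[0,0,0],"roll":0}]' 0 40
python3 -m creep '[{"xyz":[0,0,0],"roll":0},{"xyz":[0,0,0],"roll":0},{"xyz":[0,0,0],"roll":0},{"xyz":[0,0,2],"roll":0},{"xyz":[0,0,4],"roll":0}]'
python3 -m creep '[{"xyz":[0,0,10],"roll":0},{"xyz":[0,0,20],"roll":0},{"xyz":[0,0,30],"roll":0},{"xyz":[0,0,30],"roll":0},{"xyz":[0,0,20],"roll":0}]'
python3 -m creep '[{"xyz":[0,0,10],"roll":0},{"xyz":[0,0,4],"roll":0},{"xyz":[0,0,0],"roll":0}]'
```

```text
time: 28.2
tool_pos: [0.3602, 0.2745, 0.099]
ee_rot: [-1.473, -2.774, 0.004]
contact_force: [0.2, 0.8, -0.4]
finger_gap: 0.874
finger_force: 0.0
time: 28.5
tool_pos: [0.3615, 0.2758, 0.0899]
ee_rot: [1.472, 2.775, 0.001]
contact_force: [0.2, -0.4, -0.6]
finger_gap: 0.876
finger_force: 0.0
time: 29.0
tool_pos: [0.362, 0.2764, 0.0909]
ee_rot: [1.47, 2.774, 0.004]
contact_force: [0.5, -0.4, 5.8]
finger_gap: 0.51
finger_force: 41.2
time: 29.5
tool_pos: [0.3599, 0.275, 0.0947]
ee_rot: [-1.471, -2.775, 0.003]
contact_force: [-0.3, 0.1, -2.1]
finger_gap: 0.506
finger_force: 41.0
time: 30.0
tool_pos: [0.3614, 0.276, 0.208]
ee_rot: [1.471, 2.775, 0.004]
contact_force: [0.5, -0.2, -1.8]
finger_gap: 0.511
finger_force: 41.3
time: 30.3
tool_pos: [0.3606, 0.2754, 0.2191]
ee_rot: [-1.471, -2.776, 0.001]
contact_force: [0.6, 0.5, -3.0]
finger_gap: 0.506
finger_force: 41.3
```

```bash
python3 -m creep '[{"xyz":[6,-9,0],"roll":-0.03},{"xyz":[12,-14,0],"roll":-0.03},{"xyz":[14,-22,0],"roll":-0.03},{"xyz":[14,-22,0],"roll":-0.03},{"xyz":[14,-22,0],"roll":-0.03}]'
python3 -m creep '[{"xyz":[14,-22,0],"roll":-0.03},{"xyz":[14,-22,0],"roll":-0.03},{"xyz":[14,-22,0],"roll":-0.03},{"xyz":[14,-22,0],"roll":-0.03},{"xyz":[14,-22,0],"roll":-0.03}]'
python3 -m creep '[{"xyz":[14,-22,0],"roll":-0.03},{"xyz":[14,-22,0],"roll":-0.03},{"xyz":[14,-22,0],"roll":-0.03},{"xyz":[14,-22,0],"roll":-0.03},{"xyz":[14,-22,0],"roll":-0.03}]'
python3 -m creep '[{"xyz":[14,-22,0],"roll":-0.03},{"xyz":[14,-22,0],"roll":-0.03},{"xyz":[14,-22,0],"roll":-0.03},{"xyz":[14,-22,0],"roll":-0.03},{"xyz":[14,-22,0],"roll":-0.03}]'
python3 -m creep '[{"xyz":[4,-5,0],"roll":0},{"xyz":[0,0,-10],"roll":0},{"xyz":[0,0,-20],"roll":0},{"xyz":[0,0,-20],"roll":0},{"xyz":[0,0,-15],"roll":0}]'
python3 -m creep '[{"xyz":[0,0,0],"roll":0},{"xyz":[0,0,0],"roll":0},{"xyz":[0,0,0],"roll":0}]'
```

```text
time: 30.8
tool_pos: [0.4206, 0.1847, 0.2176]
ee_rot: [-1.677, -2.655, 0.004]
contact_force: [0.5, -0.9, -2.8]
finger_gap: 0.504
finger_force: 41.3
time: 31.3
tool_pos: [0.4904, 0.0747, 0.2175]
ee_rot: [-1.872, -2.52, 0.004]
contact_force: [1.2, 0.2, -1.4]
finger_gap: 0.506
finger_force: 41.3
time: 31.8
tool_pos: [0.5602, -0.0352, 0.2173]
ee_rot: [-2.055, -2.373, 0.003]
contact_force: [-0.2, 0.3, -2.1]
finger_gap: 0.503
finger_force: 41.3
time: 32.3
tool_pos: [0.63, -0.1451, 0.2169]
ee_rot: [-2.227, -2.212, 0.003]
contact_force: [0.4, 0.9, -1.5]
finger_gap: 0.505
finger_force: 41.3
time: 32.8
tool_pos: [0.6327, -0.1473, 0.1512]
ee_rot: [-2.223, -2.215, 0.003]
contact_force: [-0.1, -0.2, -2.4]
finger_gap: 0.51
finger_force: 41.4
time: 33.1
tool_pos: [0.6356, -0.1484, 0.1555]
ee_rot: [2.224, 2.216, 0.002]
contact_force: [0.1, 0.6, -2.1]
finger_gap: 0.505
finger_force: 41.4
```

```bash
python3 -m creep '[{"xyz":[-1,0,-10],"roll":0},{"xyz":[0,0,-15],"roll":0},{"xyz":[0,0,-12],"roll":0},{"xyz":[0,0,-7],"roll":0},{"xyz":[0,0,-3],"roll":0}]' 
python3 -m creep '[{"xyz":[0,0,-1],"roll":0},{"xyz":[0,0,-1],"roll":0},{"xyz":[0,0,-1],"roll":0},{"xyz":[0,0,0],"roll":0},{"xyz":[0,0,0],"roll":0}]'
python3 -m creep '[{"xyz":[0,0,-1],"roll":0},{"xyz":[0,0,0],"roll":0},{"xyz":[0,0,0],"roll":0}]'
python3 -m creep '[{"xyz":[0,0,-1],"roll":0},{"xyz":[0,0,0],"roll":0},{"xyz":[0,0,0],"roll":0}]'
```

```text
time: 33.6
tool_pos: [0.6326, -0.1481, 0.1051]
ee_rot: [-2.224, -2.215, 0.003]
contact_force: [0.3, -0.6, -2.7]
finger_gap: 0.506
finger_force: 41.4
time: 34.1
tool_pos: [0.6341, -0.1485, 0.1047]
ee_rot: [2.225, 2.217, 0.001]
contact_force: [-0.1, 0.9, -2.4]
finger_gap: 0.509
finger_force: 41.4
time: 34.4
tool_pos: [0.6338, -0.1484, 0.1033]
ee_rot: [-2.226, -2.217, -0.0]
contact_force: [-0.1, -0.3, -2.6]
finger_gap: 0.507
finger_force: 41.4
time: 34.7
tool_pos: [0.634, -0.1485, 0.103]
ee_rot: [2.226, 2.217, 0.0]
contact_force: [-2.2, 0.8, 2.7]
finger_gap: 0.512
finger_force: 41.8
```

```bash
python3 -m creep '[{"xyz":[0,0,0],"roll":0},{"xyz":[0,0,0],"roll":0},{"xyz":[0,0,0],"roll":0},{"xyz":[0,0,0],"roll":0},{"xyz":[0,0,0],"roll":0}]' 68
python3 -m creep '[{"xyz":[0,0,10],"roll":0},{"xyz":[0,0,30],"roll":0},{"xyz":[0,0,30],"roll":0},{"xyz":[0,0,30],"roll":0},{"xyz":[0,0,20],"roll":0}]'
python3 -m creep '[{"xyz":[-20,3,0],"roll":0.15},{"xyz":[-20,3,0],"roll":0.15},{"xyz":[-20,3,0],"roll":0.15},{"xyz":[-20,3,0],"roll":0.15},{"xyz":[-20,3,0],"roll":0.15}]'
python3 -m creep '[{"xyz":[-20,3,0],"roll":0.15},{"xyz":[-20,3,0],"roll":0.15},{"xyz":[-20,3,0],"roll":0.15},{"xyz":[-20,3,0],"roll":0.15},{"xyz":[-14,1,0],"roll":0.15}]'
python3 -m creep '[{"xyz":[0,0,-20],"roll":0},{"xyz":[0,0,-20],"roll":0},{"xyz":[0,0,0],"roll":0},{"xyz":[0,0,0],"roll":0},{"xyz":[0,0,0],"roll":0}]'
python3 scan.py salt_mid
python3 -c "
from h import *
cv2.imwrite('pics/w9.png',optics.get_image('wrist'))
c=cal('wrist')
for z in (.044,.07,.09): print(z,proj(c,[.4397,-.1202,z]))"
```

```text
time: 35.2
tool_pos: [0.6339, -0.1484, 0.1022]
ee_rot: [2.226, 2.217, 0.0]
contact_force: [0.1, -0.1, 0.1]
finger_gap: 0.793
finger_force: 0.0
time: 35.7
tool_pos: [0.635, -0.1487, 0.2261]
ee_rot: [2.223, 2.214, 0.003]
contact_force: [0.0, 0.0, 0.6]
finger_gap: 0.795
finger_force: 0.0
time: 36.2
tool_pos: [0.5332, -0.1333, 0.2232]
ee_rot: [1.25, 2.881, 0.0]
contact_force: [0.1, -0.1, 0.3]
finger_gap: 0.791
finger_force: 0.0
time: 36.7
tool_pos: [0.4387, -0.1202, 0.2231]
ee_rot: [0.108, 3.139, -0.0]
contact_force: [0.5, -1.2, -0.0]
finger_gap: 0.796
finger_force: 0.0
time: 37.2
tool_pos: [0.4407, -0.1207, 0.1837]
ee_rot: [0.117, 3.137, -0.001]
contact_force: [0.0, -0.2, 0.5]
finger_gap: 0.798
finger_force: 0.0
salt_mid [181. 170.] 0.79 [ 0.4127 -0.206   0.046 ]
salt_mid [278. 194.] 0.59 [ 0.4424 -0.1187  0.046 ]
37.3 [ 0.4408 -0.1207  0.1837] [ 1.170e-01  3.137e+00 -1.000e-03]
0.044 (np.float64(275.7839321731443), np.float64(191.228409376761))
0.07 (np.float64(275.8480183271337), np.float64(199.18544629029293))
0.09 (np.float64(275.9060014510902), np.float64(206.3847214685237))
```

View pics/w9.png

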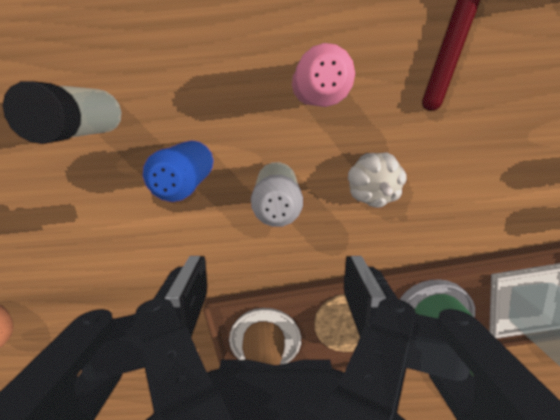

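The salt shaker's crown is at (277,207), matching the prediction of (276,206), and blue (180,172) and garlic (377,180) are clear of the fingers. Descend, grip and lift.

```bash
python3 -m creep '[{"xyz":[0,0,-25],"roll":0},{"xyz":[0,0,-30],"roll":0},{"xyz":[0,0,-30],"roll":0},{"xyz":[0,0,-25],"roll":0},{"xyz":[0,0,-20],"roll":0}]' 
python3 -m creep '[{"xyz":[0,0,-11],"roll":0},{"xyz":[0,0,0],"roll":0},{"xyz":[0,0,0],"roll":0}]'
python3 -m creep '[{"xyz":[0,0,0],"roll":0},{"xyz":[0,0,0],"roll":0},{"xyz":[0,0,0],"roll":0},{"xyz":[0,0,0],"roll":0},{"xyz":[0,0,0],"roll":0}]' 0 40
python3 -m creep '[{"xyz":[0,0,0],"roll":0},{"xyz":[0,0,0],"roll":0},{"xyz":[0,0,0],"roll":0},{"xyz":[0,0,2],"roll":0},{"xyz":[0,0,4],"roll":0}]'
python3 -m creep '[{"xyz":[0,0,10],"roll":0},{"xyz":[0,0,20],"roll":0},{"xyz":[0,0,30],"roll":0},{"xyz":[0,0,30],"roll":0},{"xyz":[0,0,20],"roll":0}]'
python3 -m creep '[{"xyz":[0,0,20],"roll":0},{"xyz":[0,0,10],"roll":0},{"xyz":[0,0,0],"roll":0}]'
```

```text
time: 37.85
tool_pos: [0.4396, -0.1203, 0.0512]
ee_rot: [-0.117, -3.139, -0.0]
contact_force: [0.4, -0.5, 0.2]
finger_gap: 0.795
finger_force: 0.0
time: 38.15
tool_pos: [0.4406, -0.1207, 0.042]
ee_rot: [0.117, 3.138, -0.0]
contact_force: [0.3, -0.7, 0.2]
finger_gap: 0.797
finger_force: 0.0
time: 38.65
tool_pos: [0.4412, -0.1208, 0.0427]
ee_rot: [0.117, 3.137, -0.001]
contact_force: [-1.0, 0.3, 6.0]
finger_gap: 0.493
finger_force: 40.5
time: 39.15
tool_pos: [0.4391, -0.1202, 0.047]
ee_rot: [-0.117, -3.138, -0.001]
contact_force: [0.8, 0.5, -1.0]
finger_gap: 0.498
finger_force: 40.6
time: 39.65
tool_pos: [0.4406, -0.1207, 0.1601]
ee_rot: [0.117, 3.137, -0.001]
contact_force: [0.1, -0.1, -2.0]
finger_gap: 0.493
finger_force: 40.8
time: 39.95
tool_pos: [0.4409, -0.1208, 0.1892]
ee_rot: [0.117, 3.136, -0.002]
contact_force: [-0.7, 0.2, -0.6]
finger_gap: 0.497
finger_force: 40.8
```

```bash
python3 -m creep '[{"xyz":[10,4,0],"roll":0},{"xyz":[20,8,0],"roll":0},{"xyz":[20,8,0],"roll":0},{"xyz":[20,8,0],"roll":0},{"xyz":[20,8,0],"roll":0}]'
python3 -m creep '[{"xyz":[20,8,0],"roll":0},{"xyz":[20,8,0],"roll":0},{"xyz":[20,8,0],"roll":0},{"xyz":[20,8,0],"roll":0},{"xyz":[15,7,0],"roll":0}]'
python3 -m creep '[{"xyz":[0,0,-10],"roll":0},{"xyz":[0,0,-20],"roll":0},{"xyz":[0,0,-20],"roll":0},{"xyz":[0,0,-20],"roll":0},{"xyz":[0,0,-10],"roll":0}]'
python3 -m creep '[{"xyz":[0,0,0],"roll":0},{"xyz":[0,0,0],"roll":0},{"xyz":[0,0,0],"roll":0}]'
python3 -c "
from h import *
im=optics.get_image('wrist')
c=cal('wrist');u,v=map(int,proj(c,[.6255,-.046,.0134]));print(u,v,status.read_state()['tool_pos'])
t=np.linspace(0,2*np.pi,60)
k=3;x0,y0=u-95,v-60
b=cv2.resize(im[y0:y0+150,x0:x0+190],None,fx=k,fy=k,interpolation=cv2.INTER_CUBIC)
for X,r,z in(([.6255,-.046],.041,.0134),([.6148,.056],.045,.0204),([.6346,-.148],.044,.0174),([.617,.0586],.030,.0124),([.634,-.1484],.026,.0124)):
    q=np.array([proj(c,[X[0]+r*np.cos(a),X[1]+r*np.sin(a),z]) for a in t]);cv2.polylines(b,[((q-[x0,y0]+.5)*k).astype(int)],True,(0,0,255),1)
cv2.imwrite('pics/ov2.png',b)"
```

```text
time: 40.45
tool_pos: [0.53, -0.0835, 0.1851]
ee_rot: [-0.117, -3.136, -0.001]
contact_force: [0.2, 1.5, -0.8]
finger_gap: 0.504
finger_force: 40.8
time: 40.95
tool_pos: [0.6254, -0.0443, 0.1846]
ee_rot: [-0.117, -3.136, -0.001]
contact_force: [-0.7, -0.3, -1.6]
finger_gap: 0.495
finger_force: 40.8
time: 41.45
tool_pos: [0.6216, -0.0452, 0.1028]
ee_rot: [-0.117, -3.132, -0.001]
contact_force: [-1.7, 0.1, -1.6]
finger_gap: 0.494
finger_force: 40.8
time: 41.75
tool_pos: [0.6257, -0.0456, 0.1084]
ee_rot: [0.118, 3.137, -0.0]
contact_force: [0.3, -0.7, -1.0]
finger_gap: 0.497
finger_force: 40.8
274 206 [ 0.62582019 -0.04557744  0.10870552]
```

View pics/ov2.png

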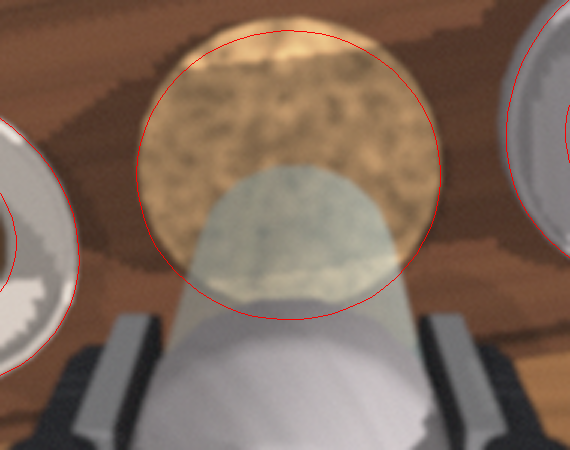

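The mat's outline lies about 3 mm nearer the base (-x) than the model, while y agrees. I'll correct x by -2 mm as a compromise between the estimates, then lower.

```bash
python3 -m creep '[{"xyz":[-2,0,-10],"roll":0},{"xyz":[0,0,-15],"roll":0},{"xyz":[0,0,-12],"roll":0},{"xyz":[0,0,-7],"roll":0},{"xyz":[0,0,-3],"roll":0}]' 
python3 -m creep '[{"xyz":[0,0,-1],"roll":0},{"xyz":[0,0,-1],"roll":0},{"xyz":[0,0,-1],"roll":0},{"xyz":[0,0,0],"roll":0},{"xyz":[0,0,0],"roll":0}]'
python3 -m creep '[{"xyz":[0,0,-1],"roll":0},{"xyz":[0,0,0],"roll":0},{"xyz":[0,0,0],"roll":0}]'
python3 -m creep '[{"xyz":[0,0,-1],"roll":0},{"xyz":[0,0,0],"roll":0},{"xyz":[0,0,0],"roll":0}]'
```

```text
time: 42.3
tool_pos: [0.6215, -0.0453, 0.0582]
ee_rot: [-0.117, -3.136, -0.0]
contact_force: [-0.2, -0.1, -1.0]
finger_gap: 0.498
finger_force: 40.8
time: 42.8
tool_pos: [0.6231, -0.0454, 0.0577]
ee_rot: [0.117, 3.139, -0.0]
contact_force: [-0.4, -0.6, -0.8]
finger_gap: 0.496
finger_force: 40.8
time: 43.1
tool_pos: [0.6228, -0.0454, 0.0563]
ee_rot: [0.117, 3.139, -0.0]
contact_force: [-0.6, 0.1, -0.8]
finger_gap: 0.496
finger_force: 40.8
time: 43.4
tool_pos: [0.6232, -0.0454, 0.0559]
ee_rot: [0.117, 3.139, -0.0]
contact_force: [-0.6, 0.8, 3.4]
finger_gap: 0.5
finger_force: 41.0
```

```bash
python3 -m creep '[{"xyz":[0,0,0],"roll":0},{"xyz":[0,0,0],"roll":0},{"xyz":[0,0,0],"roll":0},{"xyz":[0,0,0],"roll":0},{"xyz":[0,0,0],"roll":0}]' 60
python3 -m creep '[{"xyz":[0,0,10],"roll":0},{"xyz":[0,0,25],"roll":0},{"xyz":[0,0,30],"roll":0},{"xyz":[0,0,30],"roll":0},{"xyz":[0,0,30],"roll":0}]'
python3 -m creep '[{"xyz":[0,0,30],"roll":0},{"xyz":[0,0,30],"roll":0},{"xyz":[0,10,30],"roll":0},{"xyz":[0,20,30],"roll":0},{"xyz":[0,20,20],"roll":0}]'
python3 -m creep '[{"xyz":[0,0,0],"roll":0},{"xyz":[0,0,0],"roll":0},{"xyz":[0,0,0],"roll":0}]'
python3 - <<'E'
from h import *
c=cal("wrist");im=optics.get_image("wrist");P={}
t=np.linspace(0,2*np.pi,60);k=2.5
x0,x1,y0,y1=110,430,90,290
b=cv2.resize(im[y0:y1,x0:x1],None,fx=k,fy=k,interpolation=cv2.INTER_CUBIC)
for X,r,z in(([.6235,-.0455],.021,.0134),([.617,.0586],.030,.0124),([.634,-.1484],.026,.0124),([.605,.1676],.024,.0124)):
    q=np.array([proj(c,[X[0]+r*np.cos(a),X[1]+r*np.sin(a),z]) for a in t]);cv2.polylines(b,[((q-[x0,y0]+.5)*k).astype(int)],True,(0,0,255),1)
cv2.imwrite("pics/fin.png",b)
optics.get_image("top");optics.get_image("side");ct,cs=cal("top"),cal("side")
for l in ["oil_mid","vinegar_mid","mill_mid","salt_mid","coaster","dish","saucer","mat","wine_mid","spice_mid"]:
    for n,cc in(("wrist",c),("top",ct),("side",cs)):
        z={"oil_mid":.1014,"vinegar_mid":.091,"mill_mid":.0854,"salt_mid":.0594,"wine_mid":.0825,"spice_mid":.046}.get(l,.0084)
        print(l,n,[(atz(cc,d["centre"],z)[:2].round(4).tolist(),round(d["conf"],2)) for d in optics.tip_of(n,l)])
E
```

```text
time: 43.9
tool_pos: [0.6227, -0.0454, 0.0551]
ee_rot: [-0.117, -3.139, 0.0]
contact_force: [0.4, 1.0, -0.5]
finger_gap: 0.704
finger_force: 0.0
time: 44.4
tool_pos: [0.6228, -0.0454, 0.1823]
ee_rot: [0.117, 3.139, -0.0]
contact_force: [0.8, 0.2, -0.3]
finger_gap: 0.702
finger_force: 0.0
time: 44.9
tool_pos: [0.6235, 0.0047, 0.3242]
ee_rot: [0.119, 3.135, 0.0]
contact_force: [-0.5, -0.0, 0.2]
finger_gap: 0.703
finger_force: 0.0
time: 45.2
tool_pos: [0.622, 0.004, 0.3189]
ee_rot: [-0.118, -3.137, 0.001]
contact_force: [-0.1, 0.3, -0.4]
finger_gap: 0.706
finger_force: 0.0
oil_mid wrist [([0.616, 0.0638], 0.63)]
oil_mid top []
oil_mid side [([0.613, 0.0526], 0.72), ([0.5193, 0.0486], 0.44), ([0.5182, -0.0386], 0.19)]
vinegar_mid wrist [([0.6072, 0.1705], 0.76), ([0.616, -0.0347], 0.38)]
vinegar_mid top [([0.6052, 0.1615], 0.65)]
vinegar_mid side [([0.6037, 0.1589], 0.57)]
mill_mid wrist [([0.6368, -0.1523], 0.72)]
mill_mid top [([0.2618, 0.2859], 0.78), ([0.6301, -0.1512], 0.69), ([0.4461, 0.2512], 0.66)]
mill_mid side [([0.636, -0.1556], 0.97), ([0.2599, 0.2929], 0.91), ([0.434, 0.2393], 0.76)]
salt_mid wrist [([0.6227, -0.0438], 0.58), ([0.4145, -0.1966], 0.56)]
salt_mid top [([0.4152, -0.2113], 0.73), ([0.5023, 0.3898], 0.7)]
salt_mid side [([0.6213, -0.0526], 0.95), ([0.3393, -0.0979], 0.93), ([0.3976, -0.2175], 0.56)]
coaster wrist []
coaster top []
coaster side [([0.6098, 0.0524], 0.73)]
dish wrist []
dish top [([0.6089, 0.166], 0.52)]
dish side [([0.5956, 0.1588], 0.68)]
saucer wrist [([0.6384, -0.1512], 0.63)]
saucer top [([0.6345, -0.1531], 0.57)]
saucer side [([0.6343, -0.1472], 0.65)]
mat wrist [([0.6216, -0.0374], 0.57)]
mat top []
mat side [([0.6211, -0.0521], 0.87)]
wine_mid wrist []
wine_mid top [([0.4968, 0.3773], 0.84)]
wine_mid side [([0.512, 0.3962], 0.76)]
spice_mid wrist []
spice_mid top [([0.3519, -0.2857], 0.94)]
spice_mid side [([0.3548, -0.2917], 0.56)]
```

View pics/fin.png

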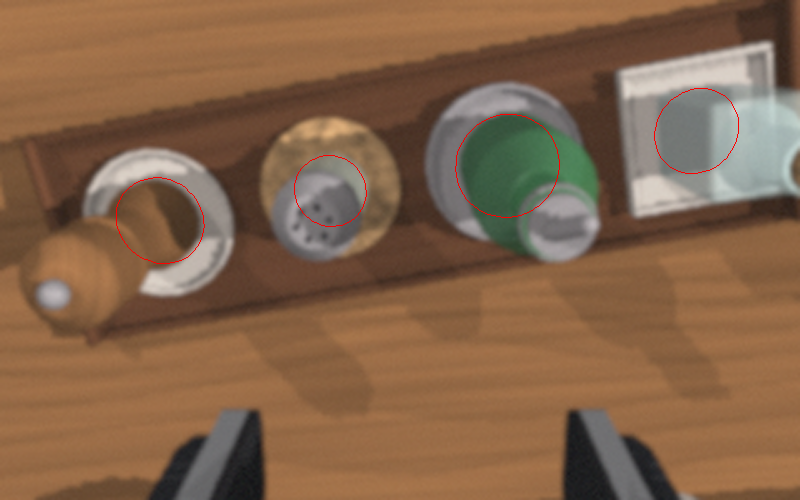

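The final view shows all four standing in their places. The red foot circles sit within about 2–3 mm of centre:

| Item | Foot (px) | Place (px) |
|---|---|---|
| Mill in saucer | (159,221) | (158,222) |
| Salt on mat | (330,190) | (330,187) |
| Oil in coaster | (507,166) | (505,163) |
| Vinegar in dish | (697,131) | (701,130) |

The gripper is clear, and the wine bottle and spice jar haven't moved.

```bash
python3 -c "
from cell import workorder
print(workorder.job_done())"
```

```text
the job is handed in; nothing more can be done
None
```

The job is handed in: the oil, vinegar, mill and salt each stand upright within about 2–3 mm of the centre of their places by the last picture, and the wine bottle and spice jar were left where they stood.

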